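Dry-fit the power parts on their circuit boards

TASK

Dry-fit the parts on the three small green circuit boards: set the black heat sink, the transformer and the capacitor upright, each centred in the white outline that has its shape and lined up with it. Once the heat sink stands on its board, lay the grey fan flat on top of it, centred and edges lined up. Leave the flux bottle and the solder spool standing where they are.

Things in the scene. Friction and masses are not known exactly. Their poses are not given: they have to be found in the camera images.
- heat_sink: Loose black finned heat sink, 50 x 50 mm and 30 mm high, 110 g, lying flat with fins up (the fins make a flat top); sides can be gripped anywhere like a solid block. Origin: centre of its underside; z up, x and y along its edges, x along the fins. Belongs in the square outline. Any quarter turn of it is as good as another.
- fan: Loose square grey-framed cooling fan with white blades, 50 x 50 mm and 15 mm thick, 35 g, lying flat; acts as a solid block. Origin: centre of its underside; z up, x and y along its edges. Belongs on top of the heat sink, edges in line. Any quarter turn of it is as good as another.
- transformer: Loose transformer, steel core with yellow-taped winding, 66 mm (x) by 38 mm (y) and 42 mm high, 260 g, upright; acts as a solid block with flat sides (grip across the 38 mm). Origin: centre of its underside; z up, x along its length. Belongs in the oblong outline, length along length, either way round.
- capacitor: Loose blue can capacitor, upright cylinder 35 mm in diameter and 45 mm high with a silver top, 50 g. Origin: centre of its underside; z up. Belongs in the round outline, any turn.
- board_square: Fixed green circuit board on a black block, 100 x 90 x 14 mm overall (x, y, z of its frame), lying flat and turned about the vertical by up to 20 degrees. Origin: centre of its underside, at table level; its top is 14 mm above that. Printed in white at the centre of its top: a square outline 56 x 56 mm, sides along x and y, for the heat sink.
- board_rectangle: Fixed green circuit board on a black block, 100 x 90 x 14 mm overall (x, y, z of its frame), lying flat and turned about the vertical by up to 20 degrees. Origin: centre of its underside, at table level; its top is 14 mm above that. Printed in white at the centre of its top: an oblong outline 72 mm (x) by 44 mm (y), for the transformer.
- board_circle: Fixed green circuit board on a black block, 100 x 90 x 14 mm overall (x, y, z of its frame), lying flat and turned about the vertical by up to 20 degrees. Origin: centre of its underside, at table level; its top is 14 mm above that. Printed in white at the centre of its top: a round outline 43 mm in diameter, for the capacitor.
- flux_bottle: Bystander: loose amber bottle with a black cap and paper label, 44 mm in diameter, 85 mm high, standing beyond the boards. Origin: centre of its underside. To be left alone.
- solder_spool: Bystander: loose spool of silvery solder between white end discs with a dark centre hole, 52 mm in diameter, 42 mm high, standing on end beyond the boards. Origin: centre of its underside. To be left alone.
Not all that is in view belongs to the job. Leave any red look-alike of the fan alone.

How it is judged:
By the outcome, as a careful person would: the job done as asked, in the order asked, and still so for the second after the job is handed in, with the robot touching nothing.
It also fails if it takes over 109 s, if anything falls off the work surface, if the arm or the gripper's body presses on something with over 40 N, if the wrist force passes 120 N, or if a joint passes its speed limit or range.

ROBOT

A 6-joint arm with a two-finger parallel gripper is mounted at the origin on the work surface. World frame = base frame: x ahead of the robot, y to its left, z up, the work surface at z = 0. Lengths are in m, angles in rad, forces in N, time in s.
With the tool pointing down it reaches from about 0.425 to 0.95 m from the base axis. Payload 3.5 kg.
Tool frame: the origin (TCP) lies between the finger pads; the fingertips stand 22 mm ahead of it and the grasp point (between the pads) lies 3 mm ahead of it (ctrl.nose_length is the z of the fingertips in the tool frame, in m); z points along the fingers, y is the line along which they close (so a half turn about z gives the same grasp; the last joint's range is limited). The gripper opens to 85 mm and grips with 20 to 120 N. Pads are 22 mm wide; open, the fingers measure 114 mm over their backs; the gripper's body (76 mm by 85 mm) begins 54 mm behind the grasp point. The pads swing forward as they close: fully open they stand 13 mm farther back than shut.
Start: joints at [1.162, 0.286, 1.577, -0, 1.279, -0.15], TCP at [0.173, 0.653, 0.253] pointing down, gripper open.
Joint ranges: [-2.77, 2.77], [-0.9, 2.22], [0.21, 2.48], [-1.53, 4.67], [0.24, 2.81], [-2.84, 2.84]. Speed limits (rad/s): [2.79, 2.79, 3.14, 3.14, 3.14, 3.14].

INTERFACE

Orientations are given as a unit quaternion [x, y, z, w].
In Python, from plant import ctrl gives the robot as it stands. The module is installed in compiled form; this text tells all that it offers.
- The arm moves only by the tool send_rows, never from a script. Its argument "rows" is text: rows parted by semicolons, each of 7 numbers parted by spaces: the turn, a rotation vector about the tool's x, y, z in normalised numbers (1 is 180 degrees), then the shift along the tool's x, y, z in normalised numbers (1 is 80 cm), then the opening, from -1 (shut) to 1 (fully open). A call has 1 to 8 rows; each row is the pose to reach, as a shift and turn from the pose commanded when the call began, along the tool's axes at that moment; what a row does not reach only later rows make up. A row lasts 1/8 s, in which the tool goes at most 62.5 mm and 10.7 degrees, less where a joint would pass 70% of its speed; a pose out of reach is approached as far as the arm can. No shift or turn number may pass 1 either way. A call with a gripper value outside its range is refused whole. The fingers move at their own pace and stop on an object; "grip_force" is the grip in N (left out, the last holds). Time passes only in rows, so rows that repeat a pose let the fingers close. It gives the time, the measured TCP pose, the force, the opening and the grip force at its end, in the units of the state.
- ctrl.get_state(): the state, without advancing time (a new reading comes with each control period).
- ctrl.read_camera(name): name is "scene" or "top"; returns a dict with "color" (420x560x3 uint8, red, green, blue), "fx", "fy", "cx", "cy" (pixels), "extrinsics" (4x4, takes a point from world to camera coordinates). Camera axes: x right, y down, z forward; pixel columns grow to the right and rows downward; lengths in m; the calibration is good to about 2 mm. A picture is of the moment at which its call begins. There is no depth.
- ctrl.sign_off(): hands the job in; it is judged then, once.
Trained networks look in a picture, given as the dict that the camera call returned (one of the last four; its "shot" number tells which), for a name from the list of things; names that differ only in an ending like _2 or _b are one class to them, and where a whole thing is asked for, a point or a joint stands for the part that bears it (a point fixed in the world has none). Each returns a list of dicts, best first, with "p" (0 to 1); they miss things now and then, are a little off and sometimes report something else, mostly with a low value. They report only what shows in the picture. A call takes as long as a camera call. They do not tell look-alikes from the thing itself.
- ctrl.look_for(picture, target): "position" ([x, y, z] in m, in the coordinates of the camera as it stood for that picture, good to about 4 mm: the middle of the surface that is visible of it).
The state is a dict: "time": time; "qpos": joint angles; "dq": joint speeds; "joint_efforts": joint torques, N m; "eef_pos": TCP position; "tcp_rot": TCP orientation; "contact_force": force on the tool from outside, world axes, zero at the start; "wrist_torque": the same for the moment, N m; "opening": opening from 0.0 (shut) to 1.0 (fully open); "finger_force": force on a finger pad.
Only numpy, scipy, OpenCV 4.12 (cv2) and the standard library are available. Lean on these libraries where they do the work, as an engineer would, in place of code of your own. Each camera call takes 0.05 s, during which the arm holds its last target. There are 200 camera calls.

## Working session

There is one attempt and no reset: what is moved stays moved. The work goes in short steps, Python scripts to look and compute and a tool call to move; the robot and the scene stay as the last step left them, time stands still between calls to the robot, and variables do not carry over. Pictures are saved under pics/ and viewed, at most 14 in all, crops included, and the job is handed in when it is done.

Besides the shell and the picture viewer there is one more tool, called after "Call:" by a JSON object that holds its "fn" and its "kwargs", one argument or row to a line. send_rows: Moves the arm, as the interface text tells. Its arguments: {"type":"object","properties":{"rows":{"type":"string"},"grip_force":{"type":"number"}},"required":["rows"]}

```bash
mkdir -p pics
cat > h.py <<'E'
import numpy as np, cv2
from plant import ctrl
def shot(n,save=None):
    p=ctrl.read_camera(n)
    if save: cv2.imwrite('pics/'+save,p['color'][:,:,::-1])
    return p
def ray(p,u,v,z):
    E=np.array(p['extrinsics']);R,t=E[:3,:3],E[:3,3]
    d=R.T@np.array([(u-p['cx'])/p['fx'],(v-p['cy'])/p['fy'],1]);c=-R.T@t
    return c+d*(z-c[2])/d[2]
def w2c(p,X):
    E=np.array(p['extrinsics']);X=np.atleast_2d(X);c=X@E[:3,:3].T+E[:3,3]
    return np.c_[c[:,0]/c[:,2]*p['fx']+p['cx'],c[:,1]/c[:,2]*p['fy']+p['cy']]
def find(p,t):
    E=np.array(p['extrinsics'])
    return [(round(d['p'],2),(E[:3,:3].T@(np.array(d['position'])-E[:3,3])).round(4)) for d in ctrl.look_for(p,t)]
E
python3 - <<'E'
from h import *
for n in ('top','scene'):
    p=shot(n,n+'0.png')
    E=np.array(p['extrinsics']); print(n,p['fx'],p['cx'],p['cy'],(-E[:3,:3].T@E[:3,3]).round(3))
    print(E.round(3).tolist())
    for t in 'heat_sink fan transformer capacitor board_square board_rectangle board_circle flux_bottle solder_spool'.split():
        print(t,[(a,x.tolist(),w2c(p,x)[0].round().tolist()) for a,x in find(p,t)[:3]])
print(ctrl.get_state(), ctrl.nose_length)
E
```

```text
top 405.2250034914124 282.3255935621691 214.93547294789823 [0.512 0.005 1.109]
[[0.012, -1.0, -0.005, 0.004], [-0.999, -0.012, -0.042, 0.558], [0.042, 0.005, -0.999, 1.087], [0.0, 0.0, 0.0, 1.0]]
heat_sink [(0.69, [0.4512, -0.3833, 0.0268], [430.0, 257.0])]
fan [(0.71, [0.4398, -0.048, 0.0134], [304.0, 259.0]), (0.57, [0.4415, 0.1517, 0.0125], [230.0, 257.0])]
transformer [(0.62, [0.4693, 0.3632, 0.0416], [148.0, 247.0])]
capacitor [(0.44, [0.4614, -0.1395, 0.042], [339.0, 252.0])]
board_square [(0.96, [0.5745, -0.1916, 0.0139], [357.0, 210.0])]
board_rectangle [(0.83, [0.5588, -0.0166, 0.0147], [293.0, 215.0])]
board_circle [(0.68, [0.5616, 0.2217, 0.0133], [205.0, 213.0])]
flux_bottle [(0.72, [0.6832, 0.1033, 0.0617], [247.0, 166.0])]
solder_spool [(0.77, [0.6863, -0.1215, 0.0445], [333.0, 167.0])]
scene 485.3886949559839 283.9345876413668 207.73278406799298 [ 1.034 -0.603  0.944]
[[0.799, 0.601, -0.011, -0.453], [0.453, -0.614, -0.646, -0.229], [-0.395, 0.511, -0.763, 1.437], [0.0, 0.0, 0.0, 1.0]]
heat_sink [(0.58, [0.4512, -0.3879, 0.0086], [134.0, 304.0]), (0.19, [0.5712, -0.196
[... 533 characters left out ...]
time': 1.0, 'qpos': array([ 1.16198622e+00,  2.86327103e-01,  1.57671860e+00,  1.29921747e-05,
        1.27857795e+00, -1.50004444e-01]), 'dq': array([ 0.00210292, -0.00099628,  0.00201241,  0.00092154,  0.00042266,
        0.00159116]), 'joint_efforts': array([-1.52574478e-05, -4.05973077e+01, -2.92946076e+01, -9.72638009e-05,
        3.78027189e-04, -8.68308689e-06]), 'eef_pos': array([0.1727154 , 0.65251301, 0.25329669]), 'tcp_rot': array([ 1.29043848e-01,  9.91638888e-01, -1.31829531e-05, -1.02540040e-05]), 'contact_force': array([0.31227912, 0.08195971, 0.55776051]), 'wrist_torque': array([-0.02131209, -0.00253526, -0.05335003]), 'finger_force': 0.0, 'opening': 1.0017776045369915} 0.022
```

View pics/top0.png

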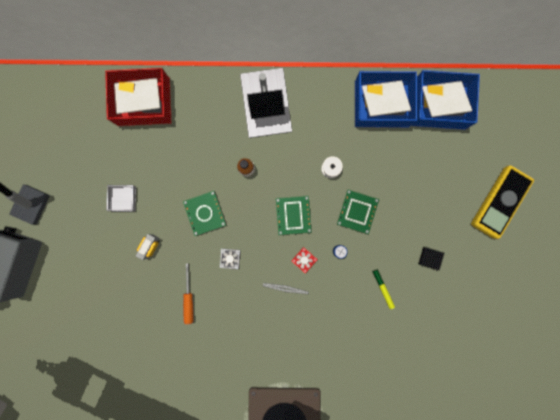

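View pics/scene0.png

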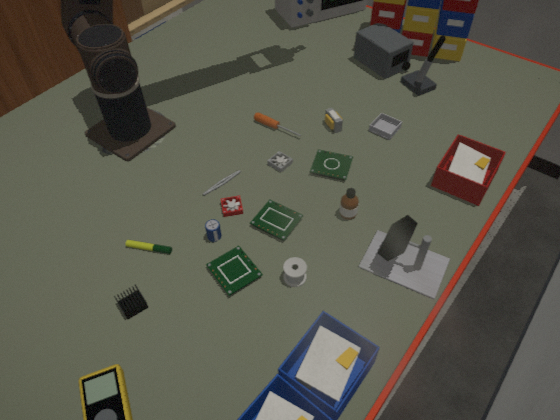

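Two fan-like things: a red one at top-picture (304,259) and a grey one with white blades at (230,258). The grey one fits the description and the red one is the look-alike. I'll confirm that in an enlarged crop.

Run:
```python
from h import *
T=shot('top');S=shot('scene')
X=[(.45,-.386,.02),(.441,.151,.01),(.471,.36,.03),(.463,-.145,.03),(.572,-.194,.014),(.558,-.02,.014),(.562,.22,.014)]
rows=[]
for p in(T,S):
    r=[]
    for x in X:
        u,v=w2c(p,x)[0].round().astype(int)
        r.append(cv2.resize(p['color'][v-28:v+28,u-28:u+28],(198,198),interpolation=cv2.INTER_CUBIC))
    r.append(r[0]*0); rows+=[np.hstack(r[:4]),np.hstack(r[4:])]
im=np.vstack(rows)
cv2.imwrite('pics/crops.png',cv2.resize(im,(600,600))[:,:,::-1])
np.savez('c.npz',t=T['color'],s=S['color'])
```

```text
(no output)
```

View pics/crops.png

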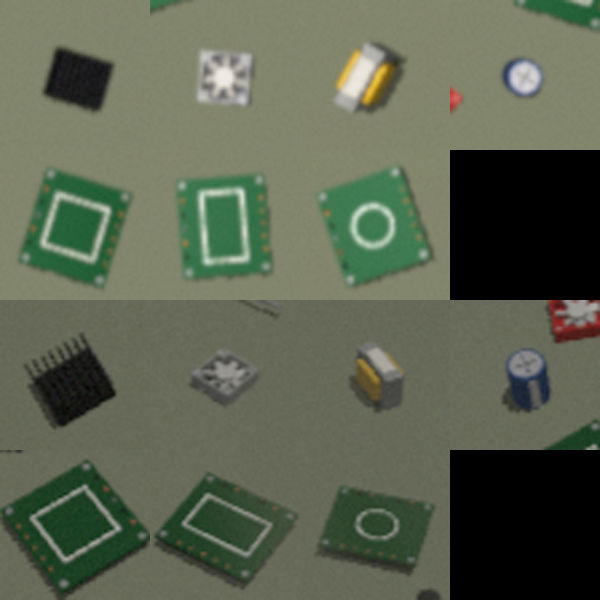

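The crop confirms it: the fan at top (230,258) is grey-framed with white blades, and the red one is the look-alike. Next I fit poses from silhouettes.

```bash
cat >> h.py <<'E'
from scipy.optimize import minimize
K=8
def box(l,w,h,z0=0):
    return np.array([[sx*l/2,sy*w/2,z] for sx in(-1,1) for sy in(-1,1) for z in(z0,z0+h)])
def cyl(r,h,z0=0):
    a=np.linspace(0,2*np.pi,24,endpoint=False)
    return np.vstack([np.c_[r*np.cos(a),r*np.sin(a),0*a+z] for z in(z0,z0+h)])
HALF=30
def crop(p,x):
    u,v=w2c(p,x)[0].round().astype(int)
    c=p['color'][v-HALF:v+HALF,u-HALF:u+HALF]
    return cv2.resize(c,None,fx=K,fy=K,interpolation=cv2.INTER_CUBIC),(u-HALF,v-HALF)
def mask(p,x,fn):
    c,o=crop(p,x); h=cv2.cvtColor(c,cv2.COLOR_RGB2HSV).astype(int)
    m=fn(h[...,0],h[...,1],h[...,2]).astype(np.uint8)
    n,l,s,ce=cv2.connectedComponentsWithStats(cv2.morphologyEx(m,cv2.MORPH_CLOSE,np.ones((17,17))))
    d=np.hypot(*(ce[1:]-HALF*K).T)-s[1:,4]**.5/2
    return (l==1+np.argmin(np.where(s[1:,4]<2500,1e9,d))).astype(np.uint8),o
def pix(p,o,P): return (w2c(p,P)-o+.5)*K-.5
def fit(p,x,fn,pts,yaw):
    m,o=mask(p,x,fn)
    def place(q):
        c,s=np.cos(q[2]),np.sin(q[2]); return pts@np.array([[c,s,0],[-s,c,0],[0,0,1]])+[q[0],q[1],0]
    def cost(q):
        q=[q[0]/1e3,q[1]/1e3,np.radians(q[2])]
        r=np.zeros_like(m); h=cv2.convexHull(pix(p,o,place(q)).astype(np.float32))
        cv2.fillConvexPoly(r,np.round(h*16).astype(np.int32),1,shift=4)
        return (r!=m).sum()/m.sum()
    q0=[x[0]*1e3,x[1]*1e3,yaw]
    best=min((minimize(cost,[q0[0],q0[1],y],method='Nelder-Mead',options=dict(initial_simplex=np.array([q0[:2]+[y]]*4)+np.vstack([np.zeros(3),np.diag([6,6,12])]))) for y in np.atleast_1d(yaw)),key=lambda r:r.fun)
    return best.x.round(2),round(best.fun,3)
def outline(p,x,fn=lambda h,s,v:(s<75)&(v>130)):
    m,o=mask(p,x,fn)
    c=max(cv2.findContours(m,0,cv2.CHAIN_APPROX_NONE)[0],key=cv2.contourArea)
    c=cv2.convexHull(c)[:,0]; P=np.array([ray(p,*((a+.5)/K-.5+o),x[2]) for a in c])
    r=cv2.minAreaRect((P[:,:2]*1e3).astype(np.float32)); return np.round(r[0],2),np.round(r[1],1),round(r[2],2)
E
cat > m.py <<'E'
from h import *
for n in('top','scene'):
    p=shot(n); print(n)
    try: print('hs',fit(p,(.45,-.386,.015),lambda h,s,v:v<(62 if n=='top' else 48),box(50,50,30)/1e3,[0,30,60]))
    except Exception as e: print(e)
    print('fan',fit(p,(.441,.151,.01),lambda h,s,v:(s<32)&(v>80),box(50,50,15)/1e3,[0,30,60]))
    tm=lambda h,s,v:((s<38)&(v>70))|((s>125)&(v>70))
    print('tr',fit(p,(.471,.358,.02),tm,box(66,38,42)/1e3,[0,45,90,135]))
    print('cap',fit(p,(.463,-.146,.02),lambda h,s,v:((h>95)&(h<135)&(s>60))|((s<35)&(v>110)),cyl(17.5,45)/1e3,[0]))
    for x in [(.572,-.194,.014),(.558,-.02,.014),(.562,.22,.014)]: print('out',*outline(p,x,lambda h,s,v:(s<(95 if n=='top' else 80))&(v>(120 if n=='top' else 100))))
E
python3 m.py
```

```text
top
hs (array([ 446.55, -387.36,   77.01]), np.float64(0.131))
fan (array([438.82, 152.94,  -5.6 ]), np.float64(0.108))
tr (array([467.92, 373.62, -36.15]), np.float64(0.24))
cap (array([ 464.23, -144.16,    0.67]), np.float64(0.147))
out [ 572.67 -192.14] [162.2 163. ] 0.66
out [559.76 -19.  ] [162.2 162.5] 0.67
out [562.35 222.4 ] [162.4 163.6] 0.71
scene
hs (array([ 446.71, -390.58,   72.7 ]), np.float64(0.342))
fan (array([437.16, 153.52,  -3.76]), np.float64(0.145))
tr (array([460.88, 384.6 , 166.59]), np.float64(0.807))
cap (array([ 461.91, -142.82,   -1.95]), np.float64(0.34))
out [ 564.99 -193.72] [142.8 166.2] 38.51
out [551.42 -17.53] [155.6 190.5] 36.36
out [559.18 229.04] [172.1 233.5] 35.68
```

```bash
sed -i "s/    return (l==1+np.argmin(np.where(s\[1:,4\]<2500,1e9,d))).*/    N=2*HALF*K; e=(s[1:,0]==0)|(s[1:,1]==0)|(s[1:,0]+s[1:,2]==N)|(s[1:,1]+s[1:,3]==N)\n    m=(l==1+np.argmin(np.where((s[1:,4]<2500)|e,1e9,d))).astype(np.uint8); VIS.append(np.where((cv2.dilate(m,np.ones((3,3)))!=m)[...,None],np.uint8([255,0,255]),c)); return m,o/; s/^K=8/K=8; VIS=[]/; s/(17,17)/(9,9)/" h.py
cat >> m.py <<'E'
    c=[p['color'][int(v),int(u)].tolist() for u,v in w2c(p,[(.40,-.386,0),(.38,.15,0),(.45,.25,0)])]; print(c)
V=[cv2.resize(v,(150,150),interpolation=cv2.INTER_AREA) for v in VIS]; V+=[V[0]*0]*(16-len(V)) 
cv2.imwrite('pics/m1.png',np.vstack([np.hstack(V[i:i+4]) for i in(0,4,8,12)])[:,:,::-1])
E
python3 m.py
```

```text
top
hs (array([ 446.27, -388.26,  -13.19]), np.float64(0.131))
fan (array([438.25, 152.83,  83.65]), np.float64(0.106))
tr (array([467.91, 373.28, 144.91]), np.float64(0.263))
cap (array([ 464.77, -143.44,   -3.62]), np.float64(0.142))
out [ 570.2  -192.08] [62.5 62.8] 73.13
out [558.27 -17.7 ] [80.4 51.7] 5.23
out [561.07 224.28] [50.5 49.7] 61.41
[[131, 134, 109], [131, 135, 110], [129, 135, 107]]
scene
hs (array([ 446.58, -390.46,   72.21]), np.float64(0.341))
fan (array([437.11, 153.89,  -3.43]), np.float64(0.187))
tr (array([469.47, 373.17, 134.11]), np.float64(0.494))
cap (array([ 4.6116e+02, -1.4293e+02, -2.5000e-01]), np.float64(0.357))
out [ 569.15 -193.06] [58.6 59.1] 73.13
out [557.47 -18.66] [74.9 47.4] 5.39
out [559.98 223.33] [44.3 44.5] 32.73
[[94, 97, 80], [103, 104, 89], [101, 104, 89]]
```

View pics/m1.png

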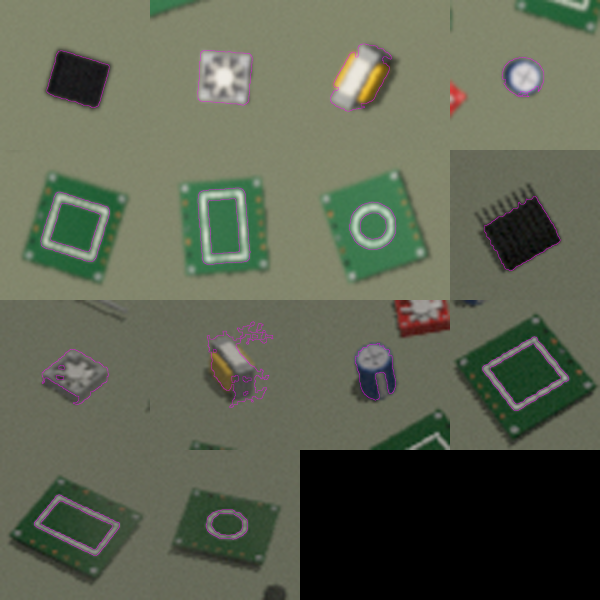

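The masks fit the outlines well in both cameras. The transformer's yaw is poor, so I'll get it from the steel top plate instead.

```bash
cat >> h.py <<'E'
def go(x,y,z,yaw,fm='mm/deg'):
    "row from the present pose to world x,y,z mm with closing axis at yaw deg (mod 180)"
    from scipy.spatial.transform import Rotation as Ro
    s=ctrl.get_state(); R=Ro.from_quat(s['tcp_rot']); M=R.as_matrix()
    cur=np.degrees(np.arctan2(M[1,1],M[0,1])); d=(yaw-cur+90)%180-90
    q6=np.degrees(s['qpos'][5])
    c,sn=np.cos(np.radians(cur+d)),np.sin(np.radians(cur+d))
    G=np.array([[-sn,c,0],[c,sn,0],[0,0,-1.]]); G[:,0]=np.cross(G[:,1],G[:,2])
    rv=Ro.from_matrix(M.T@G).as_rotvec(degrees=True)
    sh=M.T@(np.array([x,y,z])-s['eef_pos']*1e3)
    print('turn',rv.round(1),'shift',sh.round(1),'cur yaw',round(cur,1),'q6',round(q6,1),'pos',(s['eef_pos']*1e3).round(1),'t',round(s['time'],2),'op',round(s['opening'],3))
E
python3 - <<'E'
from h import *
T=shot('top')
for th in (130,150,170):
    print(outline(T,(.471,.36,.042),lambda h,s,v:(s<40)&(v>th)))
go(467,372,120,62)
E
```

```text
(array([469.71, 373.32]), array([24.7, 71.1]), 62.26)
(array([469.54, 372.91]), array([22.3, 66.4]), 62.8)
(array([469.12, 372.37]), array([20. , 60.9]), 60.98)
turn [-0.  -0.  13.2] shift [-356.3 -195.8  133.3] cur yaw 75.2 q6 -8.6 pos [172.7 652.5 253.3] t 1.35 op 0.999
```

The rows are not in the units I measure in: shifts go in shares of 80 cm and turns go in shares of 180 degrees. I convert before sending: -358 mm / 800 = -0.4475, -195 mm / 800 = -0.2438, 13 degrees / 180 = 0.0722.

Call:
{"fn": "send_rows", "kwargs": {
  "rows": "0 0 0.0722 -0.4475 -0.2438 0.075 1;0 0 0.0722 -0.4475 -0.2438 0.1125 1;0 0 0.0722 -0.4475 -0.2438 0.1663 1;0 0 0.0722 -0.4475 -0.2438 0.1663 1;0 0 0.0722 -0.4475 -0.2438 0.1663 1;0 0 0.0722 -0.4475 -0.2438 0.1663 1;0 0 0.0722 -0.4475 -0.2438 0.1663 1;0 0 0.0722 -0.4475 -0.2438 0.1663 1",
  "grip_force": 40
}}

```text
time: 2.35
eef_pos: [0.4703, 0.3694, 0.1184]
tcp_rot: [0.243, 0.97, -0.001, -0.001]
contact_force: [-0.1, 0.4, -1.0]
opening: 0.998
finger_force: 0.0
```

```bash
python3 -c "
from h import *
go(469.5,372.8,35,62.3)"
```

```text
turn [-0.2 -0.1 -0.4] shift [ 2.2  2.9 83.4] cur yaw 61.9 q6 -33.4 pos [470.3 369.4 118.4] t 2.35 op 0.998
```

In the tool's units: 90 mm / 800 = 0.1125, 50 mm / 800 = 0.0625.

Call:
{"fn": "send_rows", "kwargs": {
  "rows": "0 0 0 0 0 0.0625 1;0 0 0 0 0 0.1125 1;0 0 0 0 0 0.1125 1;0 0 0 0 0 0.1125 1;0 0 0 0 0 0.1125 0;0 0 0 0 0 0.1125 -1;0 0 0 0 0 0.1125 -1;0 0 0 0 0 0.1125 -1"
}}

```text
time: 3.35
eef_pos: [0.4696, 0.3728, 0.0317]
tcp_rot: [0.24, 0.971, 0.001, 0.001]
contact_force: [-0.9, -0.9, 6.2]
opening: 0.438
finger_force: 42.6
```

```bash
python3 -c "
from h import *
p=shot('scene','g1.png'); x=w2c(p,(.47,.372,.03))[0].astype(int); c=p['color'][max(0,x[1]-90):x[1]+90,x[0]-120:x[0]+120]
cv2.imwrite('pics/g1.png',cv2.resize(c,None,fx=2.5,fy=2.5)[:,:,::-1])
go(557.9,-18.2,130,95.3)"
```

```text
turn [  0.1   0.1 -33.1] shift [-260.7 -304.5  -98.5] cur yaw 62.2 q6 -33.4 pos [469.7 372.8  31.7] t 3.4 op 0.435
```

View pics/g1.png

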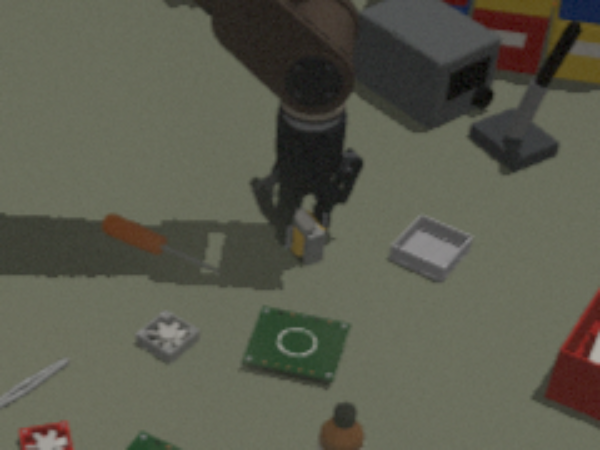

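In the tool's units: -304 mm / 800 = -0.38, -261 mm / 800 = -0.3263, -33 degrees / 180 = -0.1833.

Call:
{"fn": "send_rows", "kwargs": {
  "rows": "0 0 0 0 0 -0.0625 -1;0 0 -0.1833 -0.3263 -0.38 -0.1225 -1;0 0 -0.1833 -0.3263 -0.38 -0.1225 -1;0 0 -0.1833 -0.3263 -0.38 -0.1225 -1;0 0 -0.1833 -0.3263 -0.38 -0.1225 -1;0 0 -0.1833 -0.3263 -0.38 -0.1225 -1;0 0 -0.1833 -0.3263 -0.38 -0.1225 -1;0 0 -0.1833 -0.3263 -0.38 -0.1225 -1"
}}

```text
time: 4.4
eef_pos: [0.5575, -0.0209, 0.1278]
tcp_rot: [-0.044, 0.999, 0.0, -0.0]
contact_force: [0.7, -0.1, -2.0]
opening: 0.436
finger_force: 41.9
```

Call:
{"fn": "send_rows", "kwargs": {
  "rows": "0 0 0 0 0 0 -1;0 0 0 0 0 0 -1"
}}

```text
time: 4.65
eef_pos: [0.5568, -0.0179, 0.1272]
tcp_rot: [-0.045, 0.999, 0.001, -0.001]
contact_force: [0.1, -0.1, -3.7]
opening: 0.44
finger_force: 41.8
```

```bash
python3 -c "
from h import *
go(557.9,-18.2,48,95.3)"
```

```text
turn [ 0.1 -0.1 -0.2] shift [-1.3 -0.5 79.1] cur yaw 95.1 q6 -107.4 pos [556.8 -17.9 127.2] t 4.65 op 0.44
```

In the tool's units: 81 mm / 800 = 0.1013, 79 mm / 800 = 0.0988.

Call:
{"fn": "send_rows", "kwargs": {
  "rows": "0 0 0 -0.0013 0 0.05 -1;0 0 0 -0.0013 0 0.0875 -1;0 0 0 -0.0013 0 0.095 -1;0 0 0 -0.0013 0 0.0988 -1;0 0 0 -0.0013 0 0.1013 -1;0 0 0 -0.0013 0 0.1013 -1;0 0 0 -0.0013 0 0.1013 -1"
}}

```text
time: 5.52
eef_pos: [0.5593, -0.0183, 0.0481]
tcp_rot: [-0.045, 0.999, -0.0, 0.001]
contact_force: [0.3, -0.0, -2.7]
opening: 0.44
finger_force: 41.8
```

In the tool's units: 2.5 mm / 800 = 0.0031, 2 mm / 800 = 0.0025.

Call:
{"fn": "send_rows", "kwargs": {
  "rows": "0 0 0 0.0013 0 0.0013 -1;0 0 0 0.0013 0 0.0025 -1;0 0 0 0.0013 0 0.0031 -1;0 0 0 0.0013 0 0.0031 -1"
}}

```text
time: 6.02
eef_pos: [0.5578, -0.0184, 0.0457]
tcp_rot: [-0.045, 0.999, -0.0, -0.0]
contact_force: [-3.8, -0.1, 5.6]
opening: 0.436
finger_force: 42.8
```

In the tool's units: -1 mm / 800 = -0.0013, 90 degrees / 180 = 0.5.

Call:
{"fn": "send_rows", "kwargs": {
  "rows": "0 0 0 0 0 -0.0013 1;0 0 0 0 0 -0.0013 1;0 0 0 0 0 -0.0013 1;0 0 0.2222 0 0 -0.0013 1;0 0 0.2222 0 0 -0.0013 1;0 0 0.5 0 0 -0.0013 1;0 0 0.5 0 0 -0.0013 1;0 0 0.5 0 0 -0.0013 1"
}}

```text
time: 7.02
eef_pos: [0.5578, -0.0183, 0.0457]
tcp_rot: [0.414, 0.91, 0.0, 0.0]
contact_force: [1.0, 0.1, 0.3]
opening: 1.005
finger_force: 0.0
```

```bash
python3 -c "
from h import *
go(557.9,-18.2,46,5.3)"
```

```text
turn [ 0.   0.  35.8] shift [ 0.   0.1 -0.3] cur yaw 41.1 q6 -53.4 pos [557.8 -18.3  45.7] t 7.03 op 1.005
```

In the tool's units: 36 degrees / 180 = 0.2.

Call:
{"fn": "send_rows", "kwargs": {
  "rows": "0 0 0.2 0 0 0 1;0 0 0.2 0 0 0 1;0 0 0.2 0 0 0 1;0 0 0.2 0 0 0 1;0 0 0.2 0 0 0 1;0 0 0.2 0 0 0 -1;0 0 0.2 0 0 0 -1;0 0 0.2 0 0 0 -1",
  "grip_force": 25
}}

```text
time: 8.02
eef_pos: [0.5581, -0.0183, 0.046]
tcp_rot: [0.673, 0.74, 0.0, 0.0]
contact_force: [0.4, 0.0, 0.5]
opening: 0.768
finger_force: 30.3
```

```bash
python3 -c "
from h import *
go(557.9,-18.2,46,5.3)"
```

```text
turn [0.  0.  0.2] shift [ 0.2 -0.2  0. ] cur yaw 5.5 q6 -17.8 pos [558.1 -18.3  46. ] t 8.03 op 0.768
```

In the tool's units: -90 mm / 800 = -0.1125, -60 mm / 800 = -0.075.

Call:
{"fn": "send_rows", "kwargs": {
  "rows": "0 0 0 0 0 0 1;0 0 0 0 0 0 1;0 0 0 0 0 0 1;0 0 0 0 0 -0.075 1;0 0 0 0 0 -0.1125 1;0 0 0 0 0 -0.1125 1"
}}

```text
time: 8.78
eef_pos: [0.5599, -0.0187, 0.1392]
tcp_rot: [0.673, 0.74, 0.002, 0.003]
contact_force: [0.0, -0.5, -0.8]
opening: 0.995
finger_force: 0.0
```

```bash
python3 -c "
from h import *
go(464.3,-143.5,110,5)"
```

```text
turn [0.4 0.1 0.5] shift [-115.1 -107.2   28.7] cur yaw 5.5 q6 -17.8 pos [559.9 -18.7 139.2] t 8.78 op 0.995
```

In the tool's units: -115 mm / 800 = -0.1438, -107 mm / 800 = -0.1338.

Call:
{"fn": "send_rows", "kwargs": {
  "rows": "0 0 0 -0.1438 -0.1338 0.0363 1;0 0 0 -0.1438 -0.1338 0.0363 1;0 0 0 -0.1438 -0.1338 0.0363 1;0 0 0 -0.1438 -0.1338 0.0363 1;0 0 0 -0.1438 -0.1338 0.075 1;0 0 0 -0.1438 -0.1338 0.1338 1;0 0 0 -0.1438 -0.1338 0.1338 1;0 0 0 -0.1438 -0.1338 0.1338 1"
}}

```text
time: 9.78
eef_pos: [0.463, -0.1427, 0.0296]
tcp_rot: [0.672, 0.74, 0.0, 0.0]
contact_force: [-0.1, 0.8, 1.0]
opening: 1.0
finger_force: 0.0
```

```bash
python3 -c "
from h import *
go(464.3,-143.5,30,5)"
```

```text
turn [0.  0.  0.5] shift [-0.9  1.2 -0.4] cur yaw 5.5 q6 -34.7 pos [ 463.  -142.7   29.6] t 9.78 op 1.0
```

In the tool's units: -100 mm / 800 = -0.125, -60 mm / 800 = -0.075.

Call:
{"fn": "send_rows", "kwargs": {
  "rows": "0 0 0 0 0.0013 0 -1;0 0 0 0 0.0013 0 -1;0 0 0 0 0.0013 0 -1;0 0 0 0 0.0013 0 -1;0 0 0 0 0.0013 0 -1;0 0 0 0 0.0013 -0.075 -1;0 0 0 0 0.0013 -0.125 -1;0 0 0 0 0.0013 -0.125 -1",
  "grip_force": 30
}}

```text
time: 10.78
eef_pos: [0.4655, -0.1441, 0.1326]
tcp_rot: [0.673, 0.74, 0.001, 0.004]
contact_force: [1.4, -0.7, -0.1]
opening: 0.401
finger_force: 30.2
```

```bash
python3 -c "
from h import *
go(560.5,223.8,130,5)"
```

```text
turn [0.4 0.3 0.5] shift [357.2 129.6   1.8] cur yaw 5.5 q6 -34.6 pos [ 465.5 -144.1  132.6] t 10.78 op 0.401
```

In the tool's units: 357 mm / 800 = 0.4463, 130 mm / 800 = 0.1625.

Call:
{"fn": "send_rows", "kwargs": {
  "rows": "0 0 0 0.4463 0.1625 0 -1;0 0 0 0.4463 0.1625 0 -1;0 0 0 0.4463 0.1625 0 -1;0 0 0 0.4463 0.1625 0 -1;0 0 0 0.4463 0.1625 0 -1;0 0 0 0.4463 0.1625 0 -1;0 0 0 0.4463 0.1625 0 -1;0 0 0 0.4463 0.1625 0 -1"
}}

```text
time: 11.78
eef_pos: [0.5575, 0.2249, 0.1268]
tcp_rot: [0.672, 0.74, -0.002, -0.001]
contact_force: [-0.3, 0.1, -0.4]
opening: 0.404
finger_force: 30.2
```

In the tool's units: 83 mm / 800 = 0.1038, 75 mm / 800 = 0.0938.

Call:
{"fn": "send_rows", "kwargs": {
  "rows": "0 0 0 0 0 0.0625 -1;0 0 0 0 0 0.0938 -1;0 0 0 0 0 0.1038 -1;0 0 0 0 0 0.1038 -1;0 0 0 0 0 0.1038 -1"
}}

```text
time: 12.4
eef_pos: [0.5593, 0.2242, 0.0466]
tcp_rot: [0.673, 0.74, 0.001, 0.001]
contact_force: [-0.1, 0.2, -1.2]
opening: 0.404
finger_force: 30.3
```

```bash
python3 -c "
from h import *
go(560.5,223.8,44,5);print(ctrl.get_state()['contact_force'])"
```

```text
turn [ 0.1 -0.   0.4] shift [-0.5  1.1  2.6] cur yaw 5.4 q6 6.8 pos [559.3 224.2  46.6] t 12.4 op 0.404
[-0.09407953  0.18673667 -1.15725826]
```

In the tool's units: 3 mm / 800 = 0.0038, 2 mm / 800 = 0.0025.

Call:
{"fn": "send_rows", "kwargs": {
  "rows": "0 0 0 0 0.0013 0.0025 -1;0 0 0 0 0.0013 0.0038 -1;0 0 0 0 0.0013 0.0038 -1;0 0 0 0 0.0013 0.0038 1;0 0 0 0 0.0013 0.0038 1;0 0 0 0 0.0013 0.0038 1"
}}

```text
time: 13.15
eef_pos: [0.5594, 0.225, 0.0424]
tcp_rot: [0.673, 0.74, -0.0, -0.0]
contact_force: [-0.3, -0.1, 0.1]
opening: 0.995
finger_force: 0.0
```

In the tool's units: 90 degrees / 180 = 0.5.

Call:
{"fn": "send_rows", "kwargs": {
  "rows": "0 0 0.5 0 0 0 1;0 0 0.5 0 0 0 1;0 0 0.5 0 0 0 1;0 0 0.5 0 0 0 1;0 0 0.5 0 0 0 1;0 0 0.5 0 0 0 1;0 0 0.5 0 0 0 1;0 0 0.5 0 0 0 1"
}}

```text
time: 14.15
eef_pos: [0.5595, 0.225, 0.0426]
tcp_rot: [0.997, 0.08, -0.0, -0.0]
contact_force: [0.2, -0.7, -0.2]
opening: 1.0
finger_force: 0.0
```

```bash
python3 -c "
from h import *
go(560.5,223.8,44,-85)"
```

```text
turn [-0.   0.   4.2] shift [ 0.8  1.4 -1.4] cur yaw -80.8 q6 93.1 pos [559.5 225.   42.6] t 14.15 op 1.0
```

In the tool's units: 1.4 mm / 800 = 0.0018, 1 mm / 800 = 0.0013.

Call:
{"fn": "send_rows", "kwargs": {
  "rows": "0 0 0 0 0.0018 0 -1;0 0 0 0 0.0018 0 -1;0 0 0 0 0.0018 0 -1;0 0 0 0 0.0018 0 -1;0 0 0 0 0.0018 0 -1;0 0 0 0.0013 0.0018 0 -1;0 0 0 0.0013 0.0018 0 -1;0 0 0 0.0013 0.0018 0 1",
  "grip_force": 25
}}

```text
time: 15.15
eef_pos: [0.561, 0.2238, 0.0427]
tcp_rot: [0.997, 0.083, 0.0, -0.0]
contact_force: [-0.1, -0.1, 0.3]
opening: 0.598
finger_force: 0.0
```

In the tool's units: -100 mm / 800 = -0.125, -60 mm / 800 = -0.075.

Call:
{"fn": "send_rows", "kwargs": {
  "rows": "0 0 0 0 0 0 1;0 0 0 0 0 0 1;0 0 0 0 0 0 1;0 0 0 0 0 -0.075 1;0 0 0 0 0 -0.125 1;0 0 0 0 0 -0.125 1"
}}

```text
time: 15.9
eef_pos: [0.5637, 0.2244, 0.1478]
tcp_rot: [0.997, 0.083, 0.005, -0.001]
contact_force: [-0.7, -0.2, 0.1]
opening: 0.998
finger_force: 0.0
```

```bash
python3 -c "
from h import *
go(446.5,-388.5,110,76)"
```

```text
turn [-0.1 -0.5 23.5] shift [-217.3  585.1   35.5] cur yaw -80.5 q6 92.6 pos [563.7 224.4 147.8] t 15.9 op 0.998
```

In the tool's units: 585 mm / 800 = 0.7313, -217 mm / 800 = -0.2713, 23.5 degrees / 180 = 0.1306.

Call:
{"fn": "send_rows", "kwargs": {
  "rows": "0 0 0.1306 -0.2713 0.7313 0.025 1;0 0 0.1306 -0.2713 0.7313 0.025 1;0 0 0.1306 -0.2713 0.7313 0.025 1;0 0 0.1306 -0.2713 0.7313 0.025 1;0 0 0.1306 -0.2713 0.7313 0.025 1;0 0 0.1306 -0.2713 0.7313 0.025 1;0 0 0.1306 -0.2713 0.7313 0.025 1;0 0 0.1306 -0.2713 0.7313 0.025 1"
}}

```text
time: 16.9
eef_pos: [0.4655, -0.2684, 0.1254]
tcp_rot: [0.993, -0.122, -0.001, -0.001]
contact_force: [0.5, 0.4, -0.5]
opening: 1.006
finger_force: 0.0
```

```bash
python3 -c "
from h import *
go(446.5,-388.5,60,76)"
```

```text
turn [-0.1  0.1 -0. ] shift [ 10.7 121.2  65.2] cur yaw -104.0 q6 63.2 pos [ 465.5 -268.4  125.4] t 16.9 op 1.006
```

In the tool's units: 120 mm / 800 = 0.15, 10.5 mm / 800 = 0.0131.

Call:
{"fn": "send_rows", "kwargs": {
  "rows": "0 0 0 0.0131 0.15 0.0438 1;0 0 0 0.0131 0.15 0.0438 1;0 0 0 0.0131 0.15 0.0438 1;0 0 0 0.0131 0.15 0.0438 1"
}}

```text
time: 17.4
eef_pos: [0.4474, -0.3851, 0.0904]
tcp_rot: [0.993, -0.122, -0.001, -0.001]
contact_force: [0.0, 0.2, -0.2]
opening: 1.001
finger_force: 0.0
```

Run:
```python
from h import *
go(446.5,-388.5,27,76)
p=shot('top')
print('tr',fit(p,(.558,-.018,.03),lambda h,s,v:((s<45)&(v>80))|((s>125)&(v>70)&(h<40)),box(66,38,42,.0)/1e3+[0,0,.014],[5]))
print(outline(p,(.558,-.018,.056),lambda h,s,v:(s<40)&(v>150)))
print('cap',fit(p,(.56,.2238,.03),lambda h,s,v:((h>95)&(h<135)&(s>60))|((s<45)&(v>110)),cyl(17.5,45)/1e3+[0,0,.014],[0]))
V=[]
for n in('top','scene'):
    p=shot(n)
    for x in [(.558,-.018,.03),(.56,.2238,.03)]: V.append(cv2.resize(crop(p,x)[0],(300,300)))
cv2.imwrite('pics/v2.png',np.vstack([np.hstack(V[:2]),np.hstack(V[2:])])[:,:,::-1])
```

```text
turn [-0.1  0.1 -0. ] shift [ 0.1  3.6 63.3] cur yaw -104.0 q6 53.4 pos [ 447.4 -385.1   90.4] t 17.4 op 1.001
tr (array([556.93, -17.56,   3.66]), np.float64(0.238))
(array([556.41, -16.99]), array([71.7, 45.2]), 4.72)
cap (array([561.77, 223.47,   8.44]), np.float64(0.185))
```

View pics/v2.png

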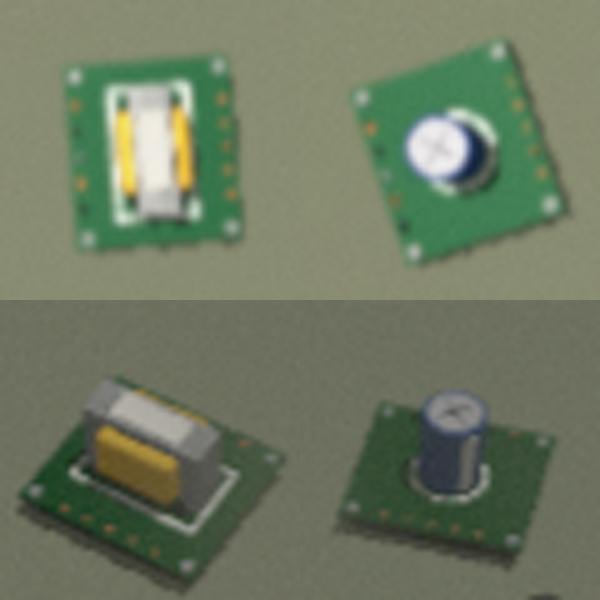

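In the tool's units: 63 mm / 800 = 0.0788, 40 mm / 800 = 0.05.

Call:
{"fn": "send_rows", "kwargs": {
  "rows": "0 0 0 0 0.0013 0.05 1;0 0 0 0 0.0013 0.0788 1;0 0 0 0 0.0013 0.0788 1;0 0 0 0 0.0013 0.0788 1;0 0 0 0 0.0013 0.0788 -1;0 0 0 0 0.0013 0.0788 -1;0 0 0 0 0.0013 0.0788 -1;0 0 0 0 0.0013 0.0788 -1",
  "grip_force": 40
}}

```text
time: 18.55
eef_pos: [0.4486, -0.388, 0.0304]
tcp_rot: [0.993, -0.122, 0.001, 0.001]
contact_force: [-0.4, 0.8, 6.3]
opening: 0.577
finger_force: 43.3
```

```bash
python3 -c "
from h import *
go(569.7,-192.6,120,73.1)"
```

```text
turn [ 0.1 -0.1  2.9] shift [  70.4 -218.7  -89.8] cur yaw -104.0 q6 53.3 pos [ 448.6 -388.    30.4] t 18.55 op 0.577
```

In the tool's units: -218 mm / 800 = -0.2725, -90 mm / 800 = -0.1125, 3 degrees / 180 = 0.0167.

Call:
{"fn": "send_rows", "kwargs": {
  "rows": "0 0 0 0 0 -0.0625 -1;0 0 0.0167 0.0875 -0.2725 -0.1125 -1;0 0 0.0167 0.0875 -0.2725 -0.1125 -1;0 0 0.0167 0.0875 -0.2725 -0.1125 -1;0 0 0.0167 0.0875 -0.2725 -0.1125 -1;0 0 0.0167 0.0875 -0.2725 -0.1125 -1;0 0 0.0167 0.0875 -0.2725 -0.1125 -1"
}}

```text
time: 19.42
eef_pos: [0.5678, -0.1923, 0.118]
tcp_rot: [0.989, -0.147, -0.001, -0.0]
contact_force: [0.1, -0.4, -0.6]
opening: 0.574
finger_force: 42.5
```

```bash
python3 -c "
from h import *
go(569.7,-192.6,46.5,73.1)"
```

```text
turn [ 0.   0.1 -0.1] shift [ 2.  -0.3 71.5] cur yaw -107.0 q6 78.6 pos [ 567.8 -192.3  118. ] t 19.43 op 0.574
```

Call:
{"fn": "send_rows", "kwargs": {
  "rows": "0 0 0 0.0013 0 0.05 -1;0 0 0 0.0013 0 0.0813 -1;0 0 0 0.0013 0 0.0875 -1;0 0 0 0.0013 0 0.0888 -1;0 0 0 0.0013 0 0.0888 -1;0 0 0 0.0013 0 0.0888 -1"
}}

```text
time: 20.18
eef_pos: [0.5702, -0.1932, 0.0491]
tcp_rot: [0.989, -0.148, 0.001, 0.0]
contact_force: [0.4, -0.3, -1.5]
opening: 0.576
finger_force: 42.5
```

```bash
python3 -c "
from h import *
go(569.7,-192.6,44.4,73.1)"
```

```text
turn [ 0.  -0.1 -0.1] shift [-0.6 -0.4  4.7] cur yaw -107.0 q6 78.6 pos [ 570.2 -193.2   49.1] t 20.18 op 0.576
```

In the tool's units: 3.5 mm / 800 = 0.0044, 2 mm / 800 = 0.0025.

Call:
{"fn": "send_rows", "kwargs": {
  "rows": "0 0 0 0 0 0.0025 -1;0 0 0 0 0 0.0044 -1;0 0 0 0 0 0.0044 -1;0 0 0 0 0 0.0044 -1"
}}

```text
time: 20.68
eef_pos: [0.5696, -0.1926, 0.0444]
tcp_rot: [0.989, -0.148, 0.0, 0.0]
contact_force: [0.0, 0.3, 0.5]
opening: 0.575
finger_force: 42.5
```

Just touching. Release, then rotate −90° in place and squeeze.

In the tool's units: -90 degrees / 180 = -0.5.

Call:
{"fn": "send_rows", "kwargs": {
  "rows": "0 0 0 0 0 0 1;0 0 0 0 0 0 1;0 0 0 0 0 0 1;0 0 -0.5 0 0 0 1;0 0 -0.5 0 0 0 1;0 0 -0.5 0 0 0 1;0 0 -0.5 0 0 0 1;0 0 -0.5 0 0 0 1",
  "grip_force": 25
}}

```text
time: 21.68
eef_pos: [0.5694, -0.1927, 0.0443]
tcp_rot: [0.948, 0.318, 0.0, 0.0]
contact_force: [-0.9, -0.3, -0.2]
opening: 0.999
finger_force: 0.0
```

```bash
python3 -c "
from h import *
go(569.7,-192.6,44.4,-16.9)"
```

```text
turn [  0.   0. -36.] shift [ 0.3  0.1 -0.1] cur yaw -52.9 q6 24.6 pos [ 569.4 -192.7   44.3] t 21.68 op 0.999
```

In the tool's units: -36 degrees / 180 = -0.2.

Call:
{"fn": "send_rows", "kwargs": {
  "rows": "0 0 -0.2 0 0 0 1;0 0 -0.2 0 0 0 1;0 0 -0.2 0 0 0 1;0 0 -0.2 0 0 0 1;0 0 -0.2 0 0 0 1;0 0 -0.2 0 0 0 -1;0 0 -0.2 0 0 0 -1;0 0 -0.2 0 0 0 -1"
}}

```text
time: 22.68
eef_pos: [0.5695, -0.1927, 0.0444]
tcp_rot: [0.805, 0.593, 0.0, 0.0]
contact_force: [-0.2, 0.2, 0.5]
opening: 0.579
finger_force: 27.6
```

In the tool's units: -90 mm / 800 = -0.1125, -60 mm / 800 = -0.075.

Call:
{"fn": "send_rows", "kwargs": {
  "rows": "0 0 0 0 0 0 -1;0 0 0 0 0 0 1;0 0 0 0 0 0 1;0 0 0 0 0 0 1;0 0 0 0 0 -0.075 1;0 0 0 0 0 -0.1125 1"
}}

```text
time: 23.42
eef_pos: [0.5705, -0.1933, 0.1372]
tcp_rot: [0.805, 0.593, 0.001, 0.002]
contact_force: [-0.6, -0.6, 0.4]
opening: 1.0
finger_force: 0.0
```

```bash
python3 -c "
from h import *
go(438.5,153.2,100,-5)"
```

```text
turn [  0.2   0.1 -12.3] shift [ 291.7 -229.1   36.1] cur yaw -17.3 q6 -11.1 pos [ 570.5 -193.3  137.2] t 23.43 op 1.0
```

In the tool's units: 292 mm / 800 = 0.365, -229 mm / 800 = -0.2863, -12 degrees / 180 = -0.0667.

Call:
{"fn": "send_rows", "kwargs": {
  "rows": "0 0 -0.0667 0.365 -0.2863 0 1;0 0 -0.0667 0.365 -0.2863 0.045 1;0 0 -0.0667 0.365 -0.2863 0.045 1;0 0 -0.0667 0.365 -0.2863 0.045 1;0 0 -0.0667 0.365 -0.2863 0.045 1;0 0 -0.0667 0.365 -0.2863 0.045 1;0 0 -0.0667 0.365 -0.2863 0.045 1;0 0 -0.0667 0.365 -0.2863 0.045 1"
}}

```text
time: 24.42
eef_pos: [0.4377, 0.1543, 0.0986]
tcp_rot: [0.739, 0.674, 0.0, 0.0]
contact_force: [0.5, -0.5, 0.3]
opening: 1.007
finger_force: 0.0
```

```bash
cat > ov.py <<'E'
from h import *
import sys
def draw(p,x,pts,yaw):
    c,o=crop(p,x); c=c.copy(); a=np.radians(yaw); R=np.array([[np.cos(a),-np.sin(a),0],[np.sin(a),np.cos(a),0],[0,0,1]])
    P=pts@R.T+[x[0],x[1],.014]
    h=cv2.convexHull(pix(p,o,P).astype(np.float32)); cv2.polylines(c,[h.astype(np.int32)],True,(255,0,255),1)
    t=P[P[:,2]>P[:,2].mean()]; h=cv2.convexHull(pix(p,o,t).astype(np.float32)); cv2.polylines(c,[h.astype(np.int32)],True,(255,0,0),1)
    return cv2.resize(c[72:-72,72:-72],(260,260))
def run(name,items,cams=('top','scene')):
    rows=[]
    for n in cams:
        p=shot(n); rows.append(np.hstack([draw(p,*i) for i in items]))
    cv2.imwrite('pics/'+name,np.vstack(rows)[:,:,::-1])
E
python3 - <<'E'
from ov import *
go(438.5,153.2,24,-5)
run('v3.png',[((.5697,-.1926,.02),box(50,50,30)/1e3,-16.9),((.558,-.0183,.02),box(66,38,42)/1e3,5.3),((.5605,.2238,.02),cyl(17.5,45)/1e3,0)])
E
```

```text
turn [ 0.   0.  -0.2] shift [-1.   0.9 74.6] cur yaw -5.2 q6 12.1 pos [437.7 154.3  98.6] t 24.43 op 1.007
```

View pics/v3.png

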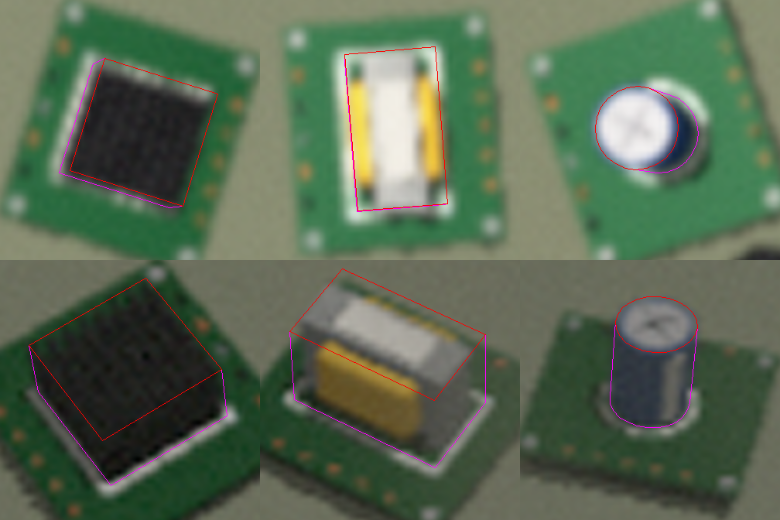

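The overlays drawn at the poses reached match the three parts (top row centres about (135,133), (396,130) and (650,130)), and each part sits centred in its white outline. Now the fan.

In the tool's units: 73 mm / 800 = 0.0913, 65 mm / 800 = 0.0813.

Call:
{"fn": "send_rows", "kwargs": {
  "rows": "0 0 0 -0.0013 0 0.05 1;0 0 0 -0.0013 0 0.0813 1;0 0 0 -0.0013 0 0.0913 1;0 0 0 -0.0013 0 0.0913 1;0 0 0 -0.0013 0 0.0913 -1;0 0 0 -0.0013 0 0.0913 -1;0 0 0 -0.0013 0 0.0913 -1;0 0 0 -0.0013 0 0.0913 -1",
  "grip_force": 25
}}

```text
time: 25.52
eef_pos: [0.4384, 0.1533, 0.0265]
tcp_rot: [0.739, 0.674, 0.001, 0.001]
contact_force: [-1.4, -0.2, 6.9]
opening: 0.577
finger_force: 26.3
```

In the tool's units: 90 degrees / 180 = 0.5.

Call:
{"fn": "send_rows", "kwargs": {
  "rows": "0 0 0 0 0 0 1;0 0 0 0 0 0 1;0 0 0 0 0 0 1;0 0 0.5 0 0 0 1;0 0 0.5 0 0 0 1;0 0 0.5 0 0 0 1;0 0 0.5 0 0 0 1;0 0 0.5 0 0 0 1"
}}

```text
time: 26.52
eef_pos: [0.4371, 0.1532, 0.0251]
tcp_rot: [0.964, 0.264, -0.0, -0.0]
contact_force: [-0.2, 1.0, 0.1]
opening: 0.999
finger_force: 0.0
```

```bash
python3 -c "
from h import *
go(438.5,153.2,24,-95.2)"
```

```text
turn [-0.   0.  35.9] shift [1.2 0.7 1.1] cur yaw -59.3 q6 66.1 pos [437.1 153.2  25.1] t 26.52 op 0.999
```

In the tool's units: 1.1 mm / 800 = 0.0014, 0.6 mm / 800 = 0.0008, 36 degrees / 180 = 0.2.

Call:
{"fn": "send_rows", "kwargs": {
  "rows": "0 0 0.2 0.0014 0.0008 0 1;0 0 0.2 0.0014 0.0008 0 1;0 0 0.2 0.0014 0.0008 0 1;0 0 0.2 0.0014 0.0008 0 1;0 0 0.2 0.0014 0.0008 0 1;0 0 0.2 0.0014 0.0008 0 -1;0 0 0.2 0.0014 0.0008 0 -1;0 0 0.2 0.0014 0.0008 0 -1",
  "grip_force": 35
}}

```text
time: 27.52
eef_pos: [0.4389, 0.1533, 0.0256]
tcp_rot: [0.999, -0.043, 0.0, -0.0]
contact_force: [0.2, -0.1, 2.5]
opening: 0.57
finger_force: 37.0
```

```bash
python3 -c "
from h import *
go(569.5,-192.7,140,72.8)"
```

```text
turn [-0.  -0.  12.2] shift [ 160.1  333.4 -114.3] cur yaw -95.0 q6 101.7 pos [438.9 153.3  25.6] t 27.52 op 0.57
```

In the tool's units: 333 mm / 800 = 0.4163, 160 mm / 800 = 0.2, 12 degrees / 180 = 0.0667.

Call:
{"fn": "send_rows", "kwargs": {
  "rows": "0 0 0 0 0 -0.075 -1;0 0 0 0.0125 0.025 -0.1425 -1;0 0 0.0667 0.2 0.4163 -0.1425 -1;0 0 0.0667 0.2 0.4163 -0.1425 -1;0 0 0.0667 0.2 0.4163 -0.1425 -1;0 0 0.0667 0.2 0.4163 -0.1425 -1;0 0 0.0667 0.2 0.4163 -0.1425 -1;0 0 0.0667 0.2 0.4163 -0.1425 -1"
}}

```text
time: 28.52
eef_pos: [0.5696, -0.1955, 0.1391]
tcp_rot: [0.989, -0.149, 0.0, 0.0]
contact_force: [-1.3, 0.3, -0.2]
opening: 0.573
finger_force: 36.7
```

Call:
{"fn": "send_rows", "kwargs": {
  "rows": "0 0 0 0 0 0 -1;0 0 0 0 0 0 -1;0 0 0 0 0 0 -1"
}}

```text
time: 28.9
eef_pos: [0.5685, -0.191, 0.139]
tcp_rot: [0.989, -0.147, -0.0, -0.0]
contact_force: [-0.7, 0.8, 0.8]
opening: 0.574
finger_force: 36.7
```

```bash
python3 -c "
from h import *
go(569.5,-192.7,72,72.8)"
```

```text
turn [-0.   0.1  0.3] shift [ 1.5  1.4 66.9] cur yaw -106.9 q6 78.6 pos [ 568.5 -191.   139. ] t 28.9 op 0.574
```

In the tool's units: 65 mm / 800 = 0.0813, 1.4 mm / 800 = 0.0018.

Call:
{"fn": "send_rows", "kwargs": {
  "rows": "0 0 0 0.0013 0.0018 0.05 -1;0 0 0 0.0013 0.0018 0.075 -1;0 0 0 0.0013 0.0018 0.0813 -1;0 0 0 0.0013 0.0018 0.0813 -1;0 0 0 0.0013 0.0018 0.0813 -1;0 0 0 0.0013 0.0018 0.0813 -1"
}}

```text
time: 29.65
eef_pos: [0.5703, -0.1945, 0.0755]
tcp_rot: [0.989, -0.148, 0.001, 0.0]
contact_force: [-0.2, 0.2, -0.8]
opening: 0.573
finger_force: 36.7
```

```bash
python3 -c "
from h import *
go(569.5,-192.7,69.6,72.8)"
```

```text
turn [ 0.  -0.1  0.2] shift [-1.3 -1.5  5.9] cur yaw -107.0 q6 78.5 pos [ 570.3 -194.5   75.5] t 29.65 op 0.573
```

In the tool's units: 4 mm / 800 = 0.005, 2 mm / 800 = 0.0025.

Call:
{"fn": "send_rows", "kwargs": {
  "rows": "0 0 0 -0.0006 -0.0013 0.0025 -1;0 0 0 -0.0006 -0.0013 0.005 -1;0 0 0 -0.0006 -0.0013 0.005 -1;0 0 0 -0.0006 -0.0013 0.005 -1"
}}

```text
time: 30.15
eef_pos: [0.5694, -0.193, 0.0703]
tcp_rot: [0.989, -0.148, -0.0, -0.0]
contact_force: [-0.9, 0.4, -0.4]
opening: 0.574
finger_force: 36.7
```

```bash
python3 -c "
from h import *
go(569.5,-192.7,69.6,72.8)"
```

```text
turn [0.  0.  0.2] shift [ 0.  -0.3  0.7] cur yaw -107.0 q6 78.6 pos [ 569.4 -193.    70.3] t 30.15 op 0.574
```

In the tool's units: 13 mm / 800 = 0.0163, 6 mm / 800 = 0.0075.

Call:
{"fn": "send_rows", "kwargs": {
  "rows": "0 0 0 0 -0.0004 0.0009 -1;0 0 0 0 -0.0004 0.0009 -1;0 0 0 0 -0.0004 0.0009 1;0 0 0 0 -0.0004 0.0009 1;0 0 0 0 -0.0004 0.0009 1;0 0 0 0 -0.0004 0.0075 1;0 0 0 0 -0.0004 0.0163 1;0 0 0 0 -0.0004 0.0163 1",
  "grip_force": 22
}}

```text
time: 31.15
eef_pos: [0.5687, -0.1923, 0.0561]
tcp_rot: [0.989, -0.148, -0.001, -0.0]
contact_force: [0.1, 0.4, -0.3]
opening: 1.002
finger_force: 0.0
```

```bash
python3 -c "
from h import *
go(569.5,-192.7,57,72.8)"
```

```text
turn [-0.   0.1  0.2] shift [ 0.8  0.2 -0.9] cur yaw -107.0 q6 78.6 pos [ 568.7 -192.3   56.1] t 31.15 op 1.002
```

Call:
{"fn": "send_rows", "kwargs": {
  "rows": "0 0 0 0 0 0 1;0 0 0 0 0 0 1;0 0 0 0 0 0 -1;0 0 0 0 0 0 -1;0 0 0 0 0 0 -1;0 0 0 0 0 0 1;0 0 0 0 0 0 1;0 0 0 0 0 0 1"
}}

```text
time: 32.15
eef_pos: [0.5694, -0.1927, 0.0572]
tcp_rot: [0.989, -0.148, -0.0, 0.0]
contact_force: [-0.2, -0.2, 0.2]
opening: 1.002
finger_force: 0.0
```

In the tool's units: -90 degrees / 180 = -0.5.

Call:
{"fn": "send_rows", "kwargs": {
  "rows": "0 0 -0.5 0 0 0 1;0 0 -0.5 0 0 0 1;0 0 -0.5 0 0 0 1;0 0 -0.5 0 0 0 1;0 0 -0.5 0 0 0 1;0 0 -0.5 0 0 0 1;0 0 -0.5 0 0 0 1;0 0 -0.5 0 0 0 1"
}}

```text
time: 33.15
eef_pos: [0.5695, -0.1927, 0.0572]
tcp_rot: [0.823, 0.569, -0.0, -0.0]
contact_force: [-0.1, -0.4, -0.2]
opening: 0.999
finger_force: 0.0
```

```bash
python3 -c "
from h import *
go(569.5,-192.7,57,-17.1)"
```

```text
turn [-0.   0.  -3.6] shift [0.  0.  0.2] cur yaw -20.7 q6 -7.7 pos [ 569.5 -192.7   57.2] t 33.15 op 0.999
```

In the tool's units: -4 degrees / 180 = -0.0222.

Call:
{"fn": "send_rows", "kwargs": {
  "rows": "0 0 -0.0222 0 0 0 1;0 0 -0.0222 0 0 0 1;0 0 -0.0222 0 0 0 -1;0 0 -0.0222 0 0 0 -1;0 0 -0.0222 0 0 0 -1;0 0 -0.0222 0 0 0 -1"
}}

```text
time: 33.9
eef_pos: [0.5697, -0.1928, 0.0574]
tcp_rot: [0.804, 0.594, 0.0, 0.0]
contact_force: [1.0, 0.2, 0.6]
opening: 0.582
finger_force: 24.5
```

Call:
{"fn": "send_rows", "kwargs": {
  "rows": "0 0 0 0 0 0 1;0 0 0 0 0 0 1;0 0 0 0 0 0 1;0 0 0 0 0 -0.075 1;0 0 0 0 0 -0.15 1;0 0 0 -0.125 -0.125 -0.15 1;0 0 0 -0.125 -0.125 -0.15 1;0 0 0 -0.125 -0.125 -0.15 1"
}}

```text
time: 34.9
eef_pos: [0.4422, -0.2598, 0.1772]
tcp_rot: [0.805, 0.593, -0.0, -0.0]
contact_force: [1.2, 0.0, -0.5]
opening: 1.001
finger_force: 0.0
```

```bash
python3 -c "
from h import *
go(450,-350,200,-17.1)"
```

```text
turn [-0.   0.  -0.1] shift [-83.9  34.1 -22.8] cur yaw -17.2 q6 -24.6 pos [ 442.2 -259.8  177.2] t 34.9 op 1.001
```

Move clear of the cameras' view and inspect everything.

In the tool's units: -130 mm / 800 = -0.1625, 34 mm / 800 = 0.0425.

Call:
{"fn": "send_rows", "kwargs": {
  "rows": "0 0 0 -0.1625 0.0425 -0.0288 1;0 0 0 -0.1625 0.0425 -0.0288 1;0 0 0 -0.1625 0.0425 -0.0288 1;0 0 0 -0.1625 0.0425 -0.0288 1"
}}

```text
time: 35.4
eef_pos: [0.4392, -0.3933, 0.1999]
tcp_rot: [0.804, 0.594, 0.0, -0.0]
contact_force: [0.2, 0.7, 0.1]
opening: 0.999
finger_force: 0.0
```

Run:
```python
from ov import *
run('v4.png',[((.5695,-.1927,.03),box(50,50,45)/1e3,-17.2),((.558,-.0183,.02),box(66,38,42)/1e3,5.3),((.5605,.2238,.02),cyl(17.5,45)/1e3,0)])
p=shot('scene'); cv2.imwrite('pics/full.png',p['color'][:,:,::-1])
```

```text
(no output)
```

View pics/v4.png

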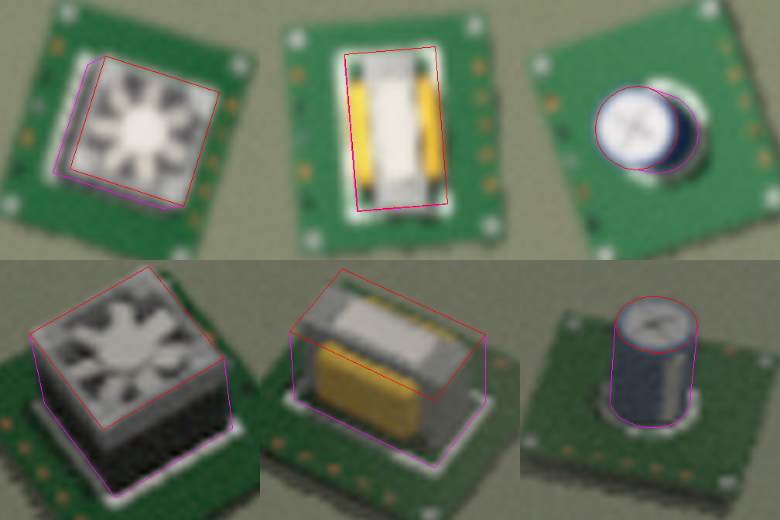

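View pics/full.png

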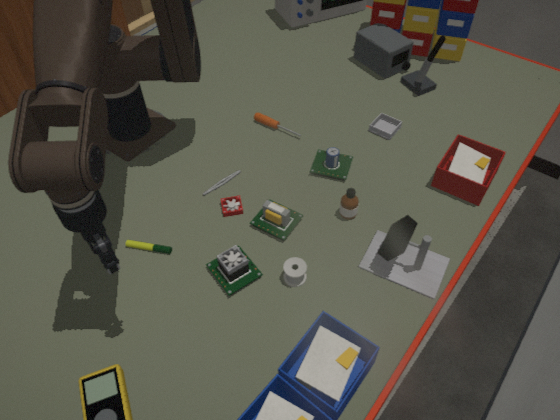

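The crops show the fan flush on the heat sink (centre about (145,130)), with the transformer and capacitor centred in their outlines. The full view shows the bottle (349,203), the spool (295,270) and the red fan (232,206) where they were. Handing in.

```bash
python3 -c "
from plant import ctrl
print(ctrl.sign_off())"
```

```text
the job is handed in; nothing more can be done
None
```

Job handed in at about 36 s of the 109 s allowed: the heat sink, transformer and capacitor stand centred in their outlines, the grey fan lies flush on the heat sink, and the flux bottle, solder spool and red fan were left alone.

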